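Seat the cast shoe on the sloped work-rest blade

TASK

Lift the aluminium shoe out of the mould half and set it gently astride the narrow sloped blade of the white work rest, yellow-striped nose downhill. Slide it down until the nose meets the red end stop and press it home there with a light but definite push of the hand (5 to 10 N, for about half a second; never hammer it). Leave it sitting square on the blade and touching the stop, let go, and do not shift the stop or the other things on the bench.

Things in the scene. Friction and masses are not known exactly. Their poses are not given: they have to be found in the camera images.
- shoe: aluminium saddle casting, 80 (x) by 44 (y) mm, 0.2-0.4 kg, z up. Origin: middle of the roof of the open slot along x in its underside (17 mm wide, 24 mm deep, between 13.5 mm skirts). Above the origin a 10 mm top plate, then a central grip rib 46 long (x), 10 thick (y), 34 mm tall (top at 44 mm). The nose is the -x end, at x = -40 mm, with a yellow stripe across the plate.
- shoe_nose (a point): centre of the shoe's nose face at the height of the slot roof: 40 mm from the shoe's origin along the shoe's -x. Axes as the shoe.
- mould: fixed dark steel mould half, 150 (x) by 110 (y) by 46 mm high; origin centre of underside, z up. Its pocket (86 by 50 mm, 34 deep, with a 10 mm wide core ridge loosely filling the shoe's slot) holds the shoe at the start, slot roof at height 36 mm, plate flush with the mould's top, rib standing out; lift straight up. Four 12 mm pins at its top corners.
- blade: fixed steel blade of the white work rest, 12 mm wide (y), 190 mm long (x), top face sloping 30 degrees. Origin: centre of the top face, 130 mm above the bench. x runs uphill along it, z is square to the top face. It stands 40 mm clear of its blue 34 mm wide carrier; the shoe sits with the blade in its slot (2.5 mm play each side), slot roof on the top face.
- stop_face (a point): middle of the uphill face of the red end stop, level with the blade's top face; axes as the blade. The stop (40 mm wide) stands 12 mm above the blade's top face and is clamped somewhere on the lower half of the blade, at a different place each time.
- bearing: bystander: steel bearing ring lying flat, 52 mm across, 15 mm high; leave it alone
- spanner: bystander: steel spanner lying on the bench, about 160 mm long; leave it alone
- roller: bystander: plain steel roller standing on end, 30 mm across, 45 mm high; leave it alone
- oil: bystander: blue plastic oil bottle with red cap, 60 mm across, 170 mm high; leave it alone
- jar: bystander: amber glass jar with black lid, 70 mm across, 80 mm high; leave it alone
- brush: bystander: cleaning brush lying on the bench; leave it alone
- stop: the red end stop itself (14 by 40 by 44 mm block with a black clamp knob); its origin is the same point as stop_face
Not all that is in view belongs to the job. Of the things that look like the shoe, the largest one is meant.

How it is judged (in metres and radians):
On the way, in this order (a step that is already met when the one before it is completed fails the run):
1. the shoe is held clear above the mould, by the fingers (z of shoe in the frame of mould above 0.07 m and contact force between the fingers and shoe above 1 N), for 0.1 s.
2. with the shoe astride the blade and its nose on the stop, the hand presses it against the stop with more than 3 N (z of shoe in the frame of blade between -0.003 and 0.003 m and y of shoe in the frame of blade between -0.004 and 0.004 m and angle between the z axis of shoe and the z axis of blade, either way round below 0.1 rad and angle between the x axis of shoe and the x axis of blade, either way round below 0.08 rad and x of shoe_nose in the frame of stop_face between -0.003 and 0.003 m and contact force between shoe and stop above 3 N and contact force between the fingers and anything else above 1 N), for 0.2 s.
At the end, for the whole second after the job is handed in: the shoe rests astride the blade, slot roof on its top face (within 3 mm, sideways within 4 mm, 5.7 degrees of flush, 4.6 degrees along it), nose downhill and within 3 mm of the stop's face, released and still (z of shoe in the frame of blade between -0.003 and 0.003 m and y of shoe in the frame of blade between -0.004 and 0.004 m and angle between the z axis of shoe and the z axis of blade, either way round below 0.1 rad and angle between the x axis of shoe and the x axis of blade, either way round below 0.08 rad and x of shoe_nose in the frame of stop_face between -0.003 and 0.003 m and linear speed of shoe below 0.01 m/s); the robot touches nothing.
It fails at once if the shoe is dropped or rammed on to the blade (more than 60 N) (contact force between shoe and blade above 60 N).
It fails at once if the shoe hits or presses the stop with more than 40 N (contact force between shoe and stop above 40 N).
It fails at once if the stop is shifted along the blade by more than 4 mm (distance of stop_face from where it was at the start of the episode above 0.004 m).
It fails at once if a bystander is moved more than 30 mm (distance of any of bearing, spanner, roller, oil, jar, brush from where it was at the start of the episode above 0.03 m).
It also fails if it takes over 53 s, if anything falls off the work surface, if the arm or the gripper's body presses on something with over 40 N, if the wrist force passes 120 N, or if a joint passes its speed limit or range.

ROBOT

A 7-joint arm with a two-finger parallel gripper is mounted at the origin on the work surface. World frame = base frame: x ahead of the robot, y to its left, z up, the work surface at z = 0. Lengths are in mm, angles in rad, forces in N, time in s.
With the tool pointing down it reaches from about 350 to 900 mm from the base axis. Payload 19.9 kg.
Tool frame: the origin (TCP) lies between the finger pads; the fingertips stand 19 mm ahead of it and the grasp point (between the pads) is the TCP; z points along the fingers, y is the line along which they close (so a half turn about z gives the same grasp; the last joint's range is limited). The gripper opens to 85 mm and grips with 20 to 120 N. Pads are 22 mm wide; open, the fingers measure 114 mm over their backs; the gripper's body (76 mm by 85 mm) begins 54 mm behind the grasp point. The pads swing forward as they close: fully open they stand 13 mm farther back than shut.
Start: joints at [-1.218, 0.417, -0.01, 1.614, 0.005, 1.111, -0.053], TCP at [239.8, 577.147, 250.26] pointing down, gripper open.
Joint ranges: [-2.81, 2.81], [-0.39, 2.02], [-1.27, 1.25], [0.06, 2.57], [-1.19, 4.33], [0.19, 2], [-2.82, 2.82]. Speed limits (rad/s): [1.89, 1.89, 2.39, 2.39, 3.01, 3.01, 3.01].

INTERFACE

Orientations are given as a unit quaternion [w, x, y, z].
In Python, from bench import arm, claw, solver, capture, camera_model, spot_in, regions_of, mark_of, current_time_s, current_joint_positions, current_dq, current_effort, current_position, current_tool_rot, current_wrist_force, current_ft_torque, current_grip_width, current_gripper_force gives the robot as it stands. Calls block until the motion is done:
- arm.move_ptp(position, orientation): joint-space move of the TCP to a pose.
- arm.line_to(position, rotation=None, feed=150): straight line of the TCP; rotation=None keeps the orientation; feed is the mean speed in mm/s.
- arm.movej(angles): joint-space move.
- claw.release() and claw.gripper_close(strength=None): open the fingers fully, or close them until they stop; strength is the grip in N (None keeps the last).
- arm.hold(seconds).
- solver.solve_ik(position, orientation): joint angles nearest the present ones, or None.
- capture(name): name is "side" or "top"; returns the picture (420x560x3 uint8, red, green, blue); there is no depth.
- camera_model(name): a dict with "mtx" (3x3 intrinsics, pixels), "dist_coeffs" ([k1, k2, p1, p2, k3] as OpenCV has them; the pictures are not rectified), "R" (3x3) and "t" (3): a world point X has camera coordinates R X + t. Camera axes: x right, y down, z forward; pixel columns grow to the right and rows downward; lengths in mm; the calibration is good to about 2 mm. A picture is of the moment at which its call begins. camera_model takes no time and is no camera call.
A pose or a line that the arm cannot do raises arm.MotionError and nothing moves.
- arm.hand_in(): hands the job in; it is judged then, once.
Trained networks look in the newest picture that a camera, given by its name, has taken for a name from the list of things; names that differ only in an ending like _2 or _b are one class to them, and where a whole thing is asked for, a point or a joint stands for the part that bears it (a point fixed in the world has none). Each returns a list of dicts, best first, with "score" (0 to 1); they miss things now and then, are a little off and sometimes report something else, mostly with a low value. They report only what shows in the picture. A call takes as long as a camera call. They do not tell look-alikes from the thing itself.
- spot_in(camera, target): "xy" ([column, row] in pixels, amid what is visible of it).
- regions_of(camera, target): "mask" (420x560 bool, what is visible of it) and "xy" ([column, row] in pixels, amid what is visible of it).
- mark_of(camera, target): "xy" ([column, row] in pixels: a listed point, or the origin of a listed thing).
Readings, each from a call of its own:
- current_time_s(): time.
- current_joint_positions(): joint angles.
- current_dq(): joint speeds.
- current_effort(): joint torques, N m.
- current_position(): TCP position.
- current_tool_rot(): TCP orientation.
- current_wrist_force(): force on the tool from outside, world axes, zero at the start.
- current_ft_torque(): the same for the moment, N m.
- current_grip_width(): finger opening in mm.
- current_gripper_force(): force on a finger pad.
Only numpy, scipy, OpenCV 4.12 (cv2) and the standard library are available. Lean on these libraries where they do the work, as an engineer would, in place of code of your own. Each camera call takes 0.05 s, during which the arm holds its last target. There are 200 camera calls.

## Working session

There is one attempt and no reset: what is moved stays moved. The work goes in short steps, each a Python script; the robot and the scene stay as the last script left them, time stands still between calls to the robot, and variables do not carry over. Pictures are saved under pics/ and viewed, at most 10 in all, crops included, and the job is handed in when it is done.

```bash
mkdir -p pics; ls; python3 - <<'E'
from bench import *
import cv2, numpy as np
for c in ("side","top"):
    im=capture(c); cv2.imwrite(f"pics/{c}0.png",im[:,:,::-1])
    m=camera_model(c); R=np.array(m["R"]);print(c,"pos",-R.T@np.array(m["t"]),"fwd",R[2],np.array(m["mtx"]).tolist(),m["dist_coeffs"])
    for n in ("shoe","shoe_nose","mould","blade","stop_face"):
        print(n,[(np.round(d["xy"],1).tolist(),round(d["score"],2)) for d in mark_of(c,n)])
print(current_time_s(),current_tool_rot())
E
```

```text
pics
side pos [286.82714289 835.28378908 899.80778753] fwd [ 0.24382475 -0.6998195  -0.67141802] [[512.5939135088335, 0.0, 282.76491386831924], [0.0, 512.5939135088335, 206.94488752291363], [0.0, 0.0, 1.0]] [-0.01081026  0.          0.          0.          0.        ]
shoe [([323.2, 317.4], 0.83), ([255.4, 281.9], 0.69), ([226.7, 339.0], 0.63)]
shoe_nose [([235.8, 350.5], 0.96), ([329.2, 316.5], 0.77), ([277.1, 278.7], 0.76), ([335.3, 143.8], 0.68), ([254.3, 237.7], 0.45)]
mould [([256.5, 294.3], 0.61)]
blade [([352.7, 155.3], 0.29)]
stop_face [([355.2, 153.5], 0.64)]
top pos [ 409.93342029   26.24352223 1499.87983156] fwd [ 0.11871137 -0.02338865 -0.9926533 ] [[486.7265419123148, 0.0, 281.0147141308185], [0.0, 486.7265419123148, 211.99640085218826], [0.0, 0.0, 1.0]] [-0.13432323  0.          0.          0.          0.        ]
shoe [([205.8, 262.5], 0.66), ([218.6, 214.0], 0.63), ([170.4, 216.3], 0.53)]
shoe_nose [([225.6, 224.8], 0.87), ([209.5, 268.3], 0.67), ([162.5, 221.5], 0.61)]
mould [([221.8, 209.4], 0.98)]
blade [([369.5, 230.3], 0.77)]
stop_face [([362.4, 250.5], 0.72)]
0.6 [ 5.60428077e-06  1.95637465e-01  9.80676287e-01 -4.99803699e-05]
```

View pics/side0.png

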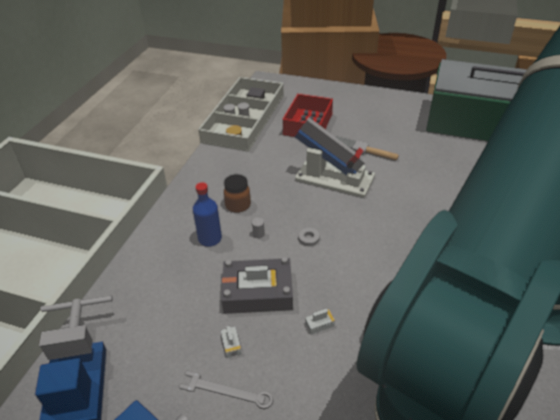

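View pics/top0.png

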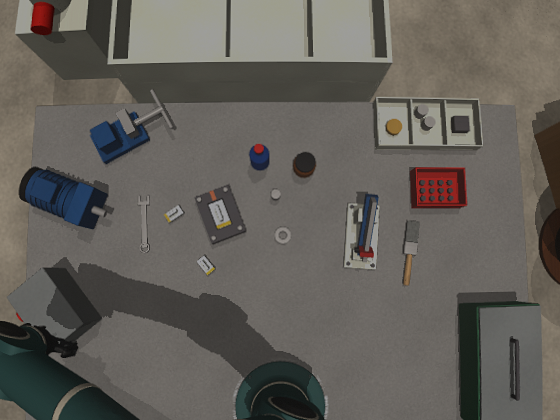

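The side view shows the mould with its shoe at (257,280), two small look-alikes at (231,340) and (320,320), and the work rest at (335,160). In the top view the mould is at (220,213) and the blade at (368,225), with the red stop at its near end (366,252).

```bash
cat > h.py <<'E'
from bench import *
import cv2, numpy as np
from scipy.optimize import least_squares
from scipy.spatial.transform import Rotation as Ro
def cm(c):
    m=camera_model(c); return [np.array(m[k],float) for k in ("mtx","dist_coeffs","R","t")]
def proj(c,P):
    K,d,R,t=cm(c); return cv2.projectPoints(np.array(P,float).reshape(-1,1,3),cv2.Rodrigues(R)[0],t,K,d)[0][:,0]
def ray(c,uv):
    K,d,R,t=cm(c); n=cv2.undistortPoints(np.array(uv,float).reshape(1,1,2),K,d)[0,0]
    return -R.T@t, R.T@np.array([n[0],n[1],1])
def onz(c,uv,z):
    o,d=ray(c,uv); return o+d*(z-o[2])/d[2]
def tri(a,b):
    (o1,d1),(o2,d2)=ray("side",a),ray("top",b)
    s=np.linalg.lstsq(np.c_[d1,-d2],o2-o1,rcond=None)[0]; p,q=o1+d1*s[0],o2+d2*s[1]
    return (p+q)/2,np.linalg.norm(p-q)
def Rz(y): return Ro.from_euler("z",y).as_matrix()
def bladeR(y): return Rz(y)@Ro.from_euler("y",-np.pi/6).as_matrix()   # x uphill
E
python3 - <<'E'
from h import *
for n,s,t in (("mould",(256.5,294.3),(221.8,209.4)),("shoe",(255.4,281.9),(218.6,214)),("nose",(277.1,278.7),(225.6,224.8)),("stop",(355.2,153.5),(362.4,250.5)),("blade",(352.7,155.3),(369.5,230.3))):
    p,e=tri(s,t); print(n,p.round(1),round(e,1))
print("mould top z36", onz("top",(218.6,214),36), onz("top",(225.6,224.8),36), "blade130",onz("top",(369.5,230.3),130),onz("side",(352.7,155.3),130))
for c in("top","side"):
    for n in("blade","shoe","mould","stop"):
        for r in regions_of(c,n)[:3]:
            m=r["mask"].astype(np.uint8); pts=cv2.findNonZero(m)
            print(c,n,round(r["score"],2),m.sum(),np.round(r["xy"],1),np.round(cv2.boxPoints(cv2.minAreaRect(pts)),1).tolist())
def crop(c,x,y,w,h,k):
    im=cv2.imread(f"pics/{c}0.png"); return cv2.resize(im[y:y+h,x:x+w],None,fx=k,fy=k,interpolation=cv2.INTER_CUBIC)
A=np.hstack([crop("top",335,185,56,90,6),crop("top",186,180,70,90,6)])
B=np.hstack([crop("side",285,110,100,90,4),crop("side",212,245,95,90,4)])
cv2.imwrite("pics/A.png",A);cv2.imwrite("pics/B.png",B);print(A.shape,B.shape)
E
```

```text
mould [593.6 174.6 -18. ] 14.8
shoe [581.3 181.1  35.5] 2.5
nose [544.  158.8  34.6] 6.5
stop [ 461.  -240.4  107. ] 4.7
blade [ 497.2 -271.9   75.8] 53.9
mould top z36 [580.05408787 180.73626856  36.        ] [547.11012491 159.38427535  36.        ] blade130 [ 519.71712482 -257.59251713  130.        ] [ 458.11466656 -200.3529721   130.        ]
top blade 0.97 857 [367.1 229.3] [[352.79998779296875, 260.0], [359.20001220703125, 193.6999969482422], [377.70001220703125, 195.5], [371.29998779296875, 261.79998779296875]]
top shoe 0.58 378 [218.5 214.8] [[207.0, 205.0], [220.60000610351562, 198.1999969482422], [232.60000610351562, 222.1999969482422], [219.0, 229.0]]
top shoe 0.58 192 [172.8 213.1] [[162.8000030517578, 214.1999969482422], [177.8000030517578, 204.1999969482422], [183.89999389648438, 213.39999389648438], [168.89999389648438, 223.39999389648438]]
top shoe 0.45 210 [206.3 264.4] [[195.0, 263.0], [203.5, 254.5], [216.5, 267.5], [208.0, 276.0]]
top mould 0.91 1534 [226.2 208.6] [[192.39999389648438, 197.6999969482422], [228.0, 183.10000610351562], [247.39999389648438, 230.600006
[... 869 characters left out ...]
[290.79998779296875, 256.6000061035156], [292.79998779296875, 310.6000061035156], [221.39999389648438, 313.29998779296875]]
side mould 0.73 1248 [203.8 219.1] [[187.5, 185.10000610351562], [211.6999969482422, 180.6999969482422], [222.8000030517578, 243.10000610351562], [198.60000610351562, 247.39999389648438]]
side mould 0.41 1816 [328. 149.] [[290.20001220703125, 142.89999389648438], [306.29998779296875, 115.69999694824219], [370.1000061035156, 153.39999389648438], [354.0, 180.6999969482422]]
side stop 0.63 130 [355.4 158. ] [[344.70001220703125, 164.10000610351562], [358.5, 146.8000030517578], [363.5, 150.8000030517578], [349.70001220703125, 168.10000610351562]]
(540, 756, 3) (360, 780, 3)
```

View pics/A.png

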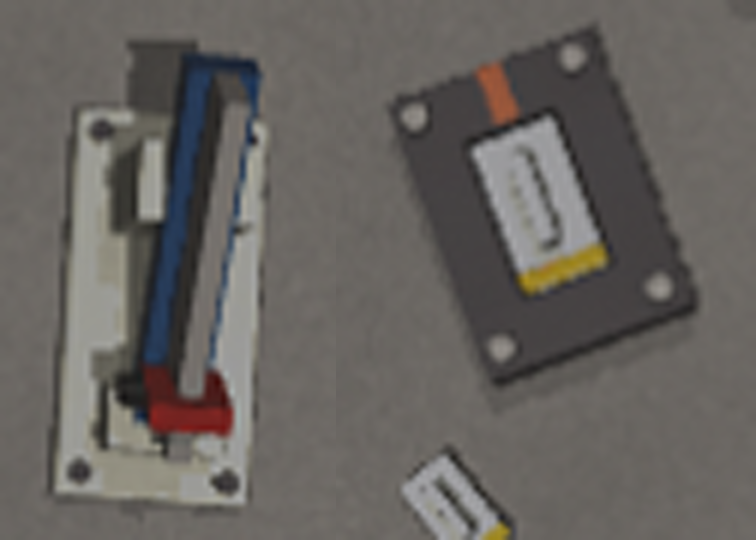

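View pics/B.png

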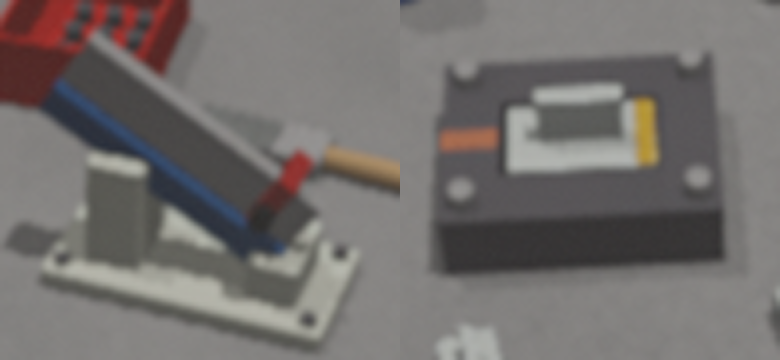

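The crops are clear enough for picks: blade top-face strip, stop, and the shoe plate with its yellow nose toward the robot. I'll fit the poses from these picks and overlay the models.

```bash
cat > fit.py <<'E'
from h import *
def px(p,ox,oy,k): p=np.array(p,float); return np.c_[ox+(p[:,0]+.5)/k-.5, oy+(p[:,1]+.5)/k-.5]
PL=np.array([[40,22,10],[40,-22,10],[-40,-22,10],[-40,22,10]])
st=px(np.array([[470,148],[550,115],[607,262],[527,292]])-[336,0],186,180,6)
ss=px(np.array([[505,105],[657,97],[658,165],[507,173]])-[400,0],212,245,4)
# order in side: left=+x ; near camera (bottom)=+y
PS=np.array([[40,-22,10],[-40,-22,10],[-40,22,10],[40,22,10]])
def sh(p): return lambda P: P@Rz(p[2]).T+[p[0],p[1],36]
print("shoe")
for w in ((1,1),(1,0),(0,1)):
    f=lambda p: np.r_[w[0]*(proj("top",sh(p)(PL))-st).ravel(), w[1]*(proj("side",sh(p)(PS))-ss).ravel()]
    r=least_squares(f,[580,181,.5]); print(w,r.x.round(3),np.abs(r.fun).max().round(2))
    if w==(1,1): S=r.x
mt=px(np.array([[390,105],[597,25],[697,305]])-[336,0],186,180,6)
ms=px(np.array([[711,53],[722,208],[440,222],[447,65]])-[400,0],212,245,4)
M=np.array([[75,55,46],[75,-55,46],[-75,-55,46]]);MS=np.array([[-75,-55,46],[-75,55,46],[75,55,46],[75,-55,46]])
f=lambda p,w=1: np.r_[(proj("top",M@Rz(p[2]).T+[p[0],p[1],0])-mt).ravel(),(proj("side",MS@Rz(p[2]).T+[p[0],p[1],0])-ms).ravel()]
r=least_squares(f,[580,181,.5]); print("mould",r.x.round(3),r.fun.round(1))
# blade: centre line points (top), and side picks of upper far corner/lower end
bt=px([[237,90],[191,396]],335,185,6)
bs=px([[97,33],[283,147]],285,110,4)
def lin(c,P,p,q):  # signed distance of pixel q from projected line P0P1
    a,b=proj(c,[P(0),P(1)]); n=(b-a)/np.linalg.norm(b-a); return n[0]*(q-a)[1]-n[1]*(q-a)[0]
def bl(p): return lambda P: np.array(P,float)@bladeR(p[2]).T+[p[0],p[1],130]
def f(p):
    B=bl(p); e=proj("top",B([[95,0,0]]))[0]-bt[0]
    L=lambda t: B([[95-190*t,0,0]])[0]
    R=lambda t: B([[95-190*t,-6,0]])[0]
    e2=proj("side",B([[95,0,0]]))[0]-bs[0]
    return np.r_[e,lin("top",L,p,bt[1]),lin("side",R,p,bs[1]),e2]
r=least_squares(f,[520,-257,.1]); B=r.x; print("blade",B.round(3),r.fun.round(2))
np.save("S.npy",S);np.save("B.npy",B)
def draw(c,img,ox,oy,w,h,k,sx,items):
    im=cv2.resize(cv2.imread(img)[oy:oy+h,ox:ox+w],None,fx=k,fy=k,interpolation=cv2.INTER_CUBIC)
    for P,col in items:
        q=(proj(c,P)-[ox,oy]+.5)*k-.5
        cv2.polylines(im,[np.round(q*16).astype(np.int32)],True,col,1,cv2.LINE_AA,4)
    return im
top=[[95,6,0],[95,-6,0],[-95,-6,0],[-95,6,0]];side=[[95,6,0],[-95,6,0],[-95,6,-40],[95,6,-40]]
if __name__=="__main__":
    it=[(bl(B)(top),(0,255,0)),(bl(B)(side),(0,255,255))]
    si=[(sh(S)(PL),(0,0,255)),(sh(S)(np.array([[23,5,44],[23,-5,44],[-23,-5,44],[-23,5,44]])),(255,0,255))]
    a=draw("top","pics/top0.png",335,185,56,90,6,0,it); b=draw("side","pics/side0.png",285,110,100,90,4,0,it); d=draw("side","pics/side0.png",232,255,50,40,4,0,si)
    g=np.zeros((540,a.shape[1]+b.shape[1],3),np.uint8); g[:,:336]=a; g[:360,336:]=b; g[360:520,336:536]=d; g[360:540,540:720]=draw("top","pics/top0.png",203,195,30,36,5,0,si)[:180,:180][:, :]if 0 else cv2.copyMakeBorder(draw("top","pics/top0.png",203,195,30,36,5,0,si),0,0,0,30,0)
    cv2.imwrite("pics/C.png",g)
E
python3 fit.py
```

```text
shoe
(1, 1) [5.79506e+02 1.78184e+02 3.70000e-01] 0.92
(1, 0) [5.80136e+02 1.77540e+02 3.75000e-01] 0.36
(0, 1) [5.79059e+02 1.78789e+02 3.66000e-01] 0.75
mould [5.80358e+02 1.77207e+02 3.55000e-01] [-0.7 -0.3 -1.   0.4 -0.5 -0.1  0.8 -0.8  0.8 -0.2 -0.9 -0.4 -0.2 -0.8]
blade [ 5.12132e+02 -2.60290e+02 -4.50000e-02] [ 0.35  2.43  1.76 -2.82 -1.32 -0.24]
```

View pics/C.png

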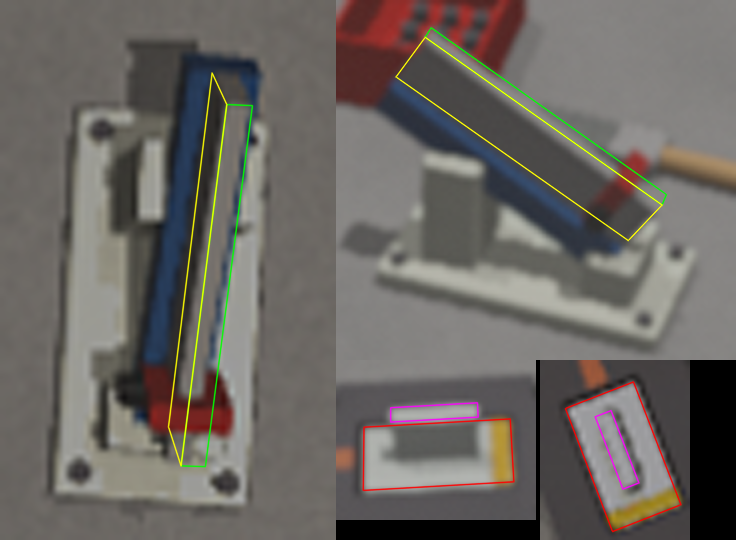

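The shoe fit is good, with both cameras agreeing to about 1 mm. The blade fit is off, so I'll zoom in for cleaner edge picks.

```bash
python3 - <<'E'
import cv2,numpy as np
def crop(c,x,y,w,h,k):
    im=cv2.resize(cv2.imread(f"pics/{c}0.png")[y:y+h,x:x+w],None,fx=k,fy=k,interpolation=cv2.INTER_CUBIC)
    im=cv2.convertScaleAbs(im,alpha=1.4)
    for i in range(0,w,10): cv2.putText(im,str(x+i),(i*k,8),0,.3,(0,255,0),1); cv2.line(im,(i*k,0),(i*k,h*k),(0,255,0) if 0 else (60,120,60),1)
    for i in range(0,h,10): cv2.putText(im,str(y+i),(0,i*k+8),0,.3,(0,255,0),1); cv2.line(im,(0,i*k),(w*k,i*k),(60,120,60),1)
    return im
a=crop("side",294,112,82,72,7); b=crop("top",355,190,28,74,7)
g=np.zeros((520,a.shape[1]+b.shape[1],3),np.uint8); g[:504,:a.shape[1]]=a; g[:518,a.shape[1]:]=b; cv2.imwrite("pics/D.png",g); print(g.shape)
E
```

```text
(520, 770, 3)
```

View pics/D.png

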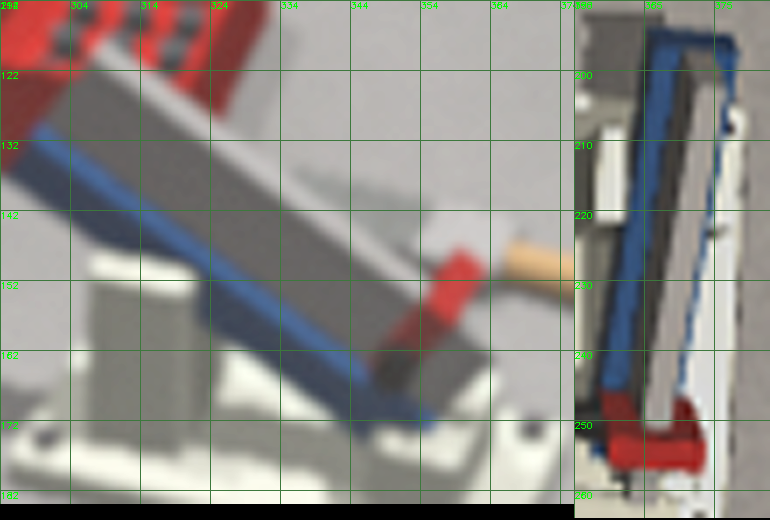

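```bash
cat > fitb.py <<'E'
from h import *
from fit import px,bl,draw,top,side
s=lambda p: px(p,294,112,7); t=lambda p: px(np.array(p)-[575,0],355,190,7)
def ln(c,B,P,Q):
    a,b=proj(c,B(P)); n=(b-a)/np.linalg.norm(b-a); return [n[0]*(q-a)[1]-n[1]*(q-a)[0] for q in Q]
E_=lambda y,z:[[95,y,z],[-95,y,z]]
def f(p,w):
    def B(P): return np.array(P,float)@(Rz(p[2])@Ro.from_euler("y",-p[4]).as_matrix()).T+[p[0],p[1],p[3]]
    S=ln("side",B,E_(-6,0),s([[105,42],[430,272]]))+ln("side",B,E_(6,0),s([[93,55],[412,285]]))+ln("side",B,E_(6,-40),s([[45,128],[365,378]]))
    S+=ln("side",B,[[95,6,0],[95,6,-40]],s([[93,55],[40,125]]))+ln("side",B,[[-95,6,0],[-95,6,-40]],s([[495,362],[435,410]]))
    T=ln("top",B,E_(6,0),t([[700,83],[645,428]]))+ln("top",B,E_(-6,0),t([[724,83],[672,430]]))+ln("top",B,[[95,6,0],[95,-6,0]],t([[700,83],[724,83]]))
    return np.r_[w[0]*np.array(S),w[1]*np.array(T),100*(p[3]-130)*w[2],1e4*(p[4]-np.pi/6)*w[2]]
if __name__=="__main__":
    for w in((1,1,1),(1,1,0),(1,0,1),(0,1,1)):
        r=least_squares(f,[512,-260,-.1,130,np.pi/6],args=(w,)); print(w,r.x.round(3),r.fun.round(1))
        if w==(1,1,1): B=r.x[:3]
    np.save("B.npy",B)
    for c,uv in(("top",(362.4,250.5)),("side",(355.2,153.5)),("top",t([[658,425]])[0]),("side",s([[420,280]])[0])):
        g=least_squares(lambda q: proj(c,bl(B)([[q[0],q[1],0]]))[0]-uv,[-60,0]); print("stop",c,g.x.round(1))
E
python3 fitb.py
```

```text
shoe
(1, 1) [5.79506e+02 1.78184e+02 3.70000e-01] 0.92
(1, 0) [5.80136e+02 1.77540e+02 3.75000e-01] 0.36
(0, 1) [5.79059e+02 1.78789e+02 3.66000e-01] 0.75
mould [5.80358e+02 1.77207e+02 3.55000e-01] [-0.7 -0.3 -1.   0.4 -0.5 -0.1  0.8 -0.8  0.8 -0.2 -0.9 -0.4 -0.2 -0.8]
blade [ 5.12132e+02 -2.60290e+02 -4.50000e-02] [ 0.35  2.43  1.76 -2.82 -1.32 -0.24]
(1, 1, 1) [ 5.13487e+02 -2.56486e+02 -7.30000e-02  1.30000e+02  5.24000e-01] [ 0.2 -0.7 -0.1 -0.5  0.2  2.2 -0.8 -0.6 -0.4  1.  -0.7 -0.3  0.2 -0.1
 -0.1 -0.3 -0.   0. ]
(1, 1, 0) [ 5.13828e+02 -2.57853e+02 -6.40000e-02  1.27942e+02  5.37000e-01] [ 0.1 -1.1 -0.2 -0.9  0.1  1.7 -0.5 -0.6 -0.3  1.  -0.5  0.1  0.4  0.3
 -0.2 -0.4 -0.   0. ]
(1, 0, 1) [ 5.13098e+02 -2.55399e+02 -7.30000e-02  1.30000e+02  5.24000e-01] [ 0.  -0.8 -0.3 -0.6  0.   2.  -0.6 -0.5 -0.2  1.3 -0.  -0.  -0.  -0.
 -0.  -0.  -0.   0. ]
(0, 1, 1) [ 5.13925e+02 -2.57186e+02 -7.30000e-02  1.30000e+02  5.24000e-01] [ 0.  -0.  -0.  -0.   0.   0.  -0.  -0.  -0.   0.  -0.4 -0.1  0.4  0.1
  0.1 -0.1 -0.   0. ]
stop top [-58.7  11.6]
stop side [-61.6   1.3]
stop top [-57.2  -0. ]
stop side [-55.4  -1.3]
```

The blade fit now agrees across cameras to about 1 mm: origin (513.5, −256.7, 130), yaw −0.073, stop at x_b ≈ −57. Next I'll grasp and lift.

```bash
cat > g.py <<'E'
from h import *
S=np.load("S.npy"); B=np.load("B.npy"); H=33.
def q(Rm):
    T=np.c_[-Rm[:,0],Rm[:,1],-Rm[:,2]]; x=Ro.from_matrix(T).as_quat(); return [float(v) for v in (x[3],x[0],x[1],x[2])]
def shoe_tcp(dz): return [float(v) for v in (S[0],S[1],36+H+dz)], q(Rz(S[2]))
def blade_tcp(x,y,z): # shoe origin in blade frame
    p=bladeR(B[2])@np.array([x,y,z+H])+[B[0],B[1],130]; return [float(v) for v in p], q(bladeR(B[2]))
def st(): print("t",current_time_s(),"p",np.round(current_position(),1),"F",np.round(current_wrist_force(),2),"w",np.round(current_grip_width(),1),"gf",np.round(current_gripper_force(),1))
E
python3 - <<'E'
from g import *
for P in (shoe_tcp(150),shoe_tcp(0),blade_tcp(0,0,70),blade_tcp(0,0,0),blade_tcp(-17,0,0)): 
    j=solver.solve_ik(*P); print(np.round(P[0],0),None if j is None else np.round(j,2))
arm.move_ptp(*shoe_tcp(130)); arm.line_to(shoe_tcp(40)[0]); arm.line_to(shoe_tcp(0)[0],feed=60); st()
claw.gripper_close(40); st()
arm.line_to(shoe_tcp(60)[0],feed=80); st()
arm.line_to(shoe_tcp(180)[0]); st()
im=capture("side"); cv2.imwrite("pics/lift.png",im[60:400,120:520,::-1])
E
```

```text
[580. 178. 219.] [-0.43  0.42  0.11  1.7  -0.05  1.03  1.63]
[580. 178.  69.] [-0.37  0.61  0.03  1.79 -0.03  0.75  1.61]
[ 462. -253.  219.] [ 1.25  0.16 -0.72  2.19 -0.36  0.39  2.36]
[ 497. -255.  159.] [ 1.01  0.31 -0.54  2.18 -0.29  0.23  2.3 ]
[ 482. -254.  150.] [ 1.18  0.34 -0.72  2.21 -0.05  0.2   2.1 ]
t 4.475 p [579.7 178.2  69.2] F [ 0.38 -0.54  0.22] w 85.6 gf 0.0
t 5.15 p [579.5 178.1  69. ] F [ 0.2  -1.33 -1.7 ] w 9.5 gf 44.7
t 6.05 p [579.2 178.1 128.6] F [ 0.47 -0.78 -4.28] w 9.5 gf 44.2
t 7.0 p [579.1 178.1 247.9] F [-0.44  0.71 -4.44] w 9.3 gf 44.2
```

```bash
python3 - <<'E'
from g import *
P,Q=blade_tcp(4,0,60)
arm.move_ptp([P[0]-10,P[1],P[2]+60],Q); st()
arm.line_to(P); arm.hold(.3); st(); print(np.round(current_joint_positions(),2), np.round(P,1), np.round(Q,3), np.round(current_tool_rot(),3))
for x in (4,-10,-17,-22,-26):
    j=solver.solve_ik(*blade_tcp(x,0,0)); print(x,None if j is None else np.round(j,3))
for c in("side","top"):
    im=capture(c); cv2.imwrite(f"pics/{c}1.png",im[:,:,::-1])
    for n in("shoe","shoe_nose"): print(c,n,[(np.round(d["xy"],1).tolist(),round(d["score"],2)) for d in mark_of(c,n)][:4])
R=bladeR(B[2]); o=np.array(current_position())-R@[0,0,33]
print([proj(c,[o,o+R@[-40,0,0]]).round(1).tolist() for c in("side","top")])
from fit import draw,top,side,bl
pl=lambda x,y,z:[[x*a,y*b,z] for a,b in((1,1),(1,-1),(-1,-1),(-1,1))]
it=[(bl(B)(top),(0,255,0)),(np.array(pl(40,22,10))@R.T+o,(0,0,255)),(np.array(pl(40,22,0))[[0,1,2,3]]*[-1,1,1]@R.T+o if 0 else np.array([[-40,22,10],[-40,22,-24],[-40,8.5,-24],[-40,8.5,0],[-40,-8.5,0],[-40,-8.5,-24],[-40,-22,-24],[-40,-22,10]])@R.T+o,(255,0,255))]
a=draw("side","pics/side1.png",290,80,90,100,5,0,it); b=draw("top","pics/top1.png",340,190,60,100,5,0,it)
cv2.imwrite("pics/E.png",np.hstack([a,b]))
E
```

```text
t 8.6917 p [ 461.3 -252.5  272.6] F [-0.1   0.36 -3.98] w 9.3 gf 44.2
t 9.55 p [ 470.9 -253.3  213.3] F [-0.26  0.66 -3.29] w 9.2 gf 44.2
[-0.15  0.16  0.78  2.22 -0.87  0.49  2.81] [ 470.6 -253.3  212.5] [ 0.259  0.035  0.965 -0.009] [ 0.259  0.035  0.965 -0.009]
4 [ 0.51   0.267  0.024  2.185 -0.837  0.311  2.786]
-10 [ 0.712  0.27  -0.188  2.206 -0.746  0.264  2.726]
-17 [ 0.719  0.269 -0.188  2.22  -0.785  0.258  2.771]
-22 [ 0.724  0.269 -0.188  2.23  -0.813  0.254  2.805]
-26 [ 0.739  0.269 -0.2    2.237 -0.827  0.249  2.824]
side shoe [([344.0, 126.1], 0.95), ([322.1, 319.9], 0.91), ([228.0, 342.1], 0.82)]
side shoe_nose [([328.1, 318.6], 0.94), ([362.0, 133.0], 0.63), ([233.5, 353.1], 0.61)]
top shoe [([303.7, 166.1], 0.74), ([371.8, 242.6], 0.67), ([172.6, 215.3], 0.54), ([203.9, 264.5], 0.48)]
top shoe_nose [([164.2, 219.8], 0.75), ([211.7, 271.2], 0.69), ([371.9, 252.7], 0.63)]
[[[347.5, 123.7], [360.2, 133.1]], [[372.7, 240.6], [370.7, 253.6]]]
shoe
(1, 1) [5.79506e+02 1.78184e+02 3.70000e-01] 0.92
(1, 0) [5.80136e+02 1.77540e+02 3.75000e-01] 0.36
(0, 1) [5.79059e+02 1.78789e+02 3.66000e-01] 0.75
mould [5.80358e+02 1.77207e+02 3.55000e-01] [-0.7 -0.3 -1.   0.4 -0.5 -0.1  0.8 -0.8  0.8 -0.2 -0.9 -0.4 -0.2 -0.8]
blade [ 5.12132e+02 -2.60290e+02 -4.50000e-02] [ 0.35  2.43  1.76 -2.82 -1.32 -0.24]
```

View pics/E.png

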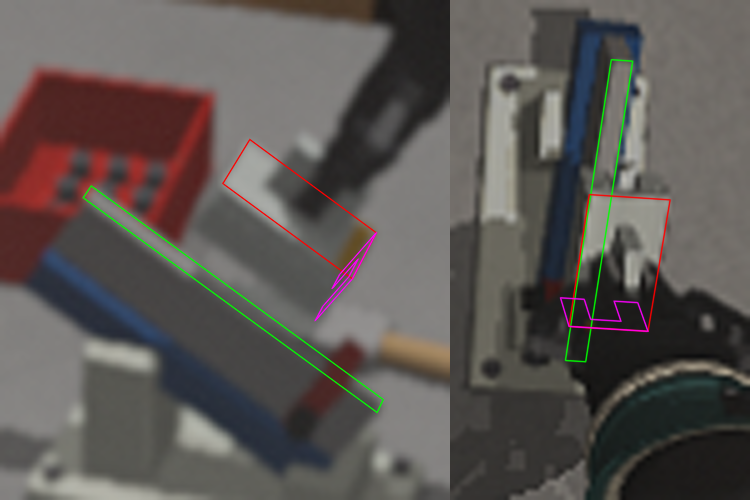

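The overlay puts the held shoe within about a pixel of the model, nose downhill and centred over the blade. I'll descend in guarded steps.

```bash
cat > d.py <<'E'
from g import *
def F():  # blade frame, relative to baseline
    return bladeR(B[2]).T@np.array(current_wrist_force())
def XB(): return bladeR(B[2]).T@(np.array(current_position())-[B[0],B[1],130])-[0,0,33]
E
python3 - <<'E'
from d import *
arm.line_to(blade_tcp(4,0,30)[0],feed=60); arm.hold(.2); F0=F(); np.save("F0.npy",F0); print("F0",F0.round(2),XB().round(2),np.round(current_joint_positions(),2))
z=30.
while z>-2:
    z-= 4 if z>6 else 0.7
    arm.line_to(blade_tcp(4,0,z)[0],feed=30 if z>5 else 12); f=F()-F0
    print(round(z,1),f.round(1),XB().round(2))
    if np.abs(f).max()>5: break
print(current_time_s())
E
```

```text
F0 [-1.8  -0.43 -3.13] [ 4.25  0.32 30.12] [ 0.25  0.21  0.34  2.2  -0.87  0.41  2.82]
26.0 [-0.2  0.5  0.4] [ 3.98  0.06 26.03]
22.0 [-1.1  1.  16.6] [ 4.41 -0.8  22.78]
11.3167
```

```bash
python3 - <<'E'
from d import *
R=bladeR(B[2]); T=lambda: R.T@np.array(current_ft_torque())
t1=T(); f1=F(); arm.line_to(blade_tcp(4,0,27)[0],feed=30); arm.hold(.2); t0=T(); f0=F()
print("contact",f1.round(2),t1.round(3),"free",f0.round(2),t0.round(3),"diff",(f1-f0).round(2),(t1-t0).round(3), "w",current_grip_width(),XB().round(2))
for c in("side","top"):
    im=capture(c); cv2.imwrite(f"pics/{c}2.png",im[:,:,::-1])
from fit import draw,top,side,bl
o=np.array(current_position())-R@[0,0,33]
pl=lambda x,y,z:np.array([[x*a,y*b,z] for a,b in((1,1),(1,-1),(-1,-1),(-1,1))])@R.T+o
up=np.array([[40,22,-24],[40,8.5,-24],[40,8.5,0],[40,-8.5,0],[40,-8.5,-24],[40,-22,-24],[40,-22,10],[40,22,10]])@R.T+o
it=[(bl(B)(top),(0,255,0)),(up,(255,0,255))]
a=draw("side","pics/side2.png",300,100,56,80,6,0,[]); b=draw("top","pics/top2.png",345,190,42,80,8,0,it[1:]); b2=b[:480]
cv2.imwrite("pics/G.png",np.hstack([a,b2]))
E
```

```text
contact [-2.86  0.57 13.42] [ 0.09   1.174 -0.019] free [-2.44 -0.35 -3.91] [-0.011  0.971  0.022] diff [-0.42  0.92 17.33] [ 0.101  0.203 -0.041] w 9.191923894549921 [ 3.93  0.14 26.88]
shoe
(1, 1) [5.79506e+02 1.78184e+02 3.70000e-01] 0.92
(1, 0) [5.80136e+02 1.77540e+02 3.75000e-01] 0.36
(0, 1) [5.79059e+02 1.78789e+02 3.66000e-01] 0.75
mould [5.80358e+02 1.77207e+02 3.55000e-01] [-0.7 -0.3 -1.   0.4 -0.5 -0.1  0.8 -0.8  0.8 -0.2 -0.9 -0.4 -0.2 -0.8]
blade [ 5.12132e+02 -2.60290e+02 -4.50000e-02] [ 0.35  2.43  1.76 -2.82 -1.32 -0.24]
```

View pics/G.png

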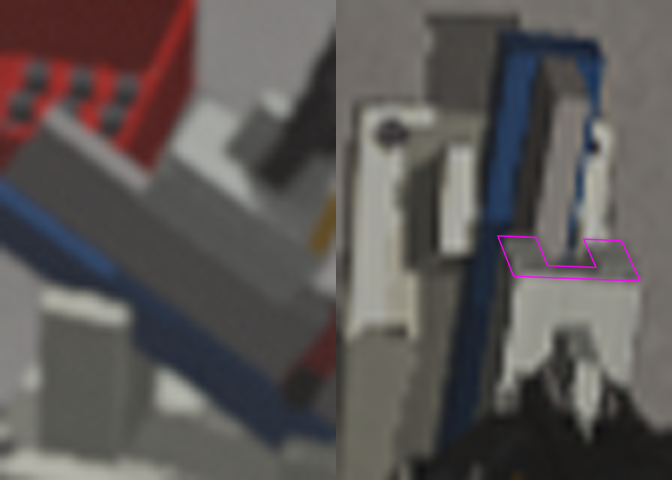

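The moment and the top picture agree: the blade sits about 2 mm to +y of the slot (strip centre ~557 against slot centre ~561 in the crop). I'll shift +y and retry gently, with a fallback search.

```bash
python3 - <<'E'
from d import *
R=bladeR(B[2]); T=lambda: R.T@np.array(current_ft_torque())
for y in (2,3,4,1,5):
    arm.line_to(blade_tcp(4,y,27)[0],feed=30); arm.hold(.15); f0=F(); t0=T(); ok=True
    for z in (25,24,23,22,21,20):
        arm.line_to(blade_tcp(4,y,z)[0],feed=15); f=F()-f0
        if f[2]>5 or abs(f[1])>6: ok=False; break
    print(y,z,ok,f.round(1),(T()-t0).round(3),XB().round(2),round(current_time_s(),2))
    if ok: np.save("y.npy",y); np.save("F0.npy",f0); break
E
```

```text
2 20 True [0.2 0.4 0.3] [ 0.242 -0.01  -0.044] [ 3.99  1.99 19.96] 13.87
```

```bash
python3 - <<'E'
from d import *
f0=np.load("F0.npy"); y=float(np.load("y.npy")); z=20.
while z>-3:
    z-= 3 if z>6 else 0.5
    arm.line_to(blade_tcp(4,y,z)[0],feed=30 if z>6 else 8); f=F()-f0
    if abs(f[1])>2.5: y+=float(np.sign(f[1]))*.4
    print(round(z,1),f.round(1),XB().round(2),round(y,1))
    if f[2]>4 or np.abs(f).max()>10: break
np.save("yz.npy",[y,XB()[2]])
print(current_time_s(),np.round(current_joint_positions(),2))
E
```

```text
17.0 [-0.   0.2 -0.6] [ 3.85  1.96 16.94] 2.0
14.0 [-0.7  0.4 -0.6] [ 3.87  1.93 14.01] 2.0
11.0 [-0.1 -0.7  0.1] [ 3.89  1.89 11.01] 2.0
8.0 [-0.3 -0.1  0.7] [3.91 1.9  8.01] 2.0
5.0 [-0.3 -0.6  0.7] [3.96 1.89 5.01] 2.0
4.5 [ 0.2 -0.1  0.8] [4.   1.98 4.5 ] 2.0
4.0 [-0.2 -1.   1. ] [3.97 2.05 3.97] 2.0
3.5 [ 0.9 -1.2  1.1] [3.98 2.01 3.46] 2.0
3.0 [ 0.3 -0.5  0.3] [3.99 2.   2.98] 2.0
2.5 [ 0.2 -0.3  1.2] [3.98 2.   2.47] 2.0
2.0 [-0.  -0.5  0.5] [3.97 1.99 1.97] 2.0
1.5 [-0.  -0.3  0.9] [3.98 2.01 1.48] 2.0
1.0 [ 0.4 -0.4 -0. ] [4.   1.99 0.98] 2.0
0.5 [-0.2 -1.5  1. ] [3.99 2.   0.48] 2.0
0.0 [-1.2 -0.5  1.4] [ 3.98  2.02 -0.03] 2.0
-0.5 [ 0.3 -1.7  0.6] [ 3.98  2.   -0.52] 2.0
-1.0 [-0.7 -1.   2.7] [ 3.98  1.96 -0.96] 2.0
-1.5 [-2.4  2.4 16.5] [ 3.95  1.92 -1.1 ] 2.0
18.6417 [ 0.5   0.27  0.04  2.18 -0.86  0.32  2.81]
```

```bash
python3 - <<'E'
from d import *
y=2.; z=-0.9
arm.line_to(blade_tcp(4,y,z)[0],feed=20); arm.hold(.2); f0=F(); print(f0.round(1))
x=4.
try:
  while x>-28:
    x-= 3 if x>-9 else 0.5
    arm.line_to(blade_tcp(x,y,z)[0],feed=20 if x>-10 else 8); f=F()-f0
    if f[2]>6: z+=.2
    if f[2]<-3: z-=.2
    if abs(f[1])>3: y+=float(np.sign(f[1]))*.3
    print(round(x,1),f.round(1),XB().round(2),round(y,1),round(z,1))
    if f[0]>4: break
except arm.MotionError as e: print("ERR",e)
np.save("xyz.npy",[x,y,z]); np.save("F1.npy",f0)
print(current_time_s(),np.round(current_joint_positions(),2),current_grip_width())
E
```

```text
[-1.5 -0.2 -1.3]
1.0 [-0.1  0.7 -2.1] [ 0.75  1.99 -0.9 ] 2.0 -0.9
-2.0 [-1.8  1.1  0.1] [-2.25  2.07 -0.92] 2.0 -0.9
-5.0 [-2.7  1.5 -1.5] [-5.24  2.11 -0.93] 2.0 -0.9
-8.0 [-0.6  1.9 -2. ] [-8.18  2.14 -0.93] 2.0 -0.9
-11.0 [ 1.5  3.6 -1.2] [-11.04   2.13  -0.92] 2.3 -0.9
-11.5 [ 1.1  2.3 -2.3] [-11.55   2.23  -0.89] 2.3 -0.9
-12.0 [ 1.7  2.4 -2.4] [-12.03   2.27  -0.89] 2.3 -0.9
-12.5 [ 1.3  3.  -2.2] [-12.56   2.27  -0.9 ] 2.3 -0.9
-13.0 [ 0.5  2.3 -3.4] [-13.05   2.29  -0.9 ] 2.3 -1.1
-13.5 [1.3 3.9 0. ] [-13.3    2.27  -1.03] 2.6 -1.1
-14.0 [1.8 2.  0.9] [-13.97   2.4   -1.04] 2.6 -1.1
-14.5 [2.5 1.7 2.4] [-14.44   2.46  -1.05] 2.6 -1.1
-15.0 [1.8 2.5 2.6] [-14.99   2.46  -1.05] 2.6 -1.1
-15.5 [4.  1.  2.9] [-15.5    2.5   -1.06] 2.6 -1.1
23.0667 [ 0.67  0.27 -0.13  2.22 -0.83  0.27  2.81] 9.221178605160395
```

```bash
python3 - <<'E'
from d import *
x,y,z=np.load("xyz.npy"); f0=np.load("F1.npy")
def meas(): 
    v=[]
    for _ in range(4): arm.hold(.03); v.append(F()-f0)
    return np.mean(v,0)
try:
  while x>-26:
    f=meas(); print(round(x,2),f.round(1),XB().round(2))
    if f[0]>8: break
    x-=.15 if f[0]>4 else .3
    arm.line_to(blade_tcp(x,y,z)[0],feed=6)
except arm.MotionError as e: print("ERR",e)
for _ in range(4): arm.hold(.15); print((F()-f0).round(1))
np.save("xyz.npy",[x,y,z]); print(XB().round(2),current_time_s())
E
```

```text
-15.5 [2.8 0.9 2.5] [-15.51   2.53  -1.07]
-15.8 [2.8 0.3 3.2] [-15.76   2.53  -1.07]
-16.1 [ 3.3 -0.   3.6] [-16.09   2.56  -1.09]
-16.4 [3.4 0.6 4.4] [-16.39   2.61  -1.09]
-16.7 [3.8 0.3 4.6] [-16.69   2.63  -1.1 ]
-17.0 [3.9 0.6 4.4] [-16.97   2.6   -1.09]
-17.3 [3.6 1.1 4.8] [-17.29   2.59  -1.09]
-17.6 [5.9 1.  3.6] [-17.44   2.63  -1.09]
-17.75 [8.4 1.  2.7] [-17.49   2.57  -1.08]
[8.9 1.3 2.3]
[8.3 0.8 2.3]
[8.2 1.2 2. ]
[8.1 0.8 2.2]
[-17.5    2.57  -1.07] 26.8667
```

```bash
python3 - <<'E'
from d import *
x,y,z=np.load("xyz.npy"); f0=np.load("F1.npy")
for x in (-17.9,-18.0,-18.1):
    arm.line_to(blade_tcp(x,y,z)[0],feed=5); arm.hold(.1); f=F()-f0; print(x,f.round(1))
    if f[0]>10.3: break
for _ in range(4): arm.hold(.15); print((F()-f0).round(1),XB().round(2))
arm.line_to(blade_tcp(-17.5,y,z)[0],feed=6); arm.hold(.1); print("eased",(F()-f0).round(1))
claw.release(); arm.hold(.3); print("released",(F()-f0).round(1),current_gripper_force())
arm.line_to(blade_tcp(-17.5,y,70)[0],feed=60)
p=np.array(current_position()); print(current_time_s())
arm.move_ptp([float(p[0])-30,float(p[1])+250,300.],q(Rz(.2))); arm.hold(.2)
for c in("side","top"):
    im=capture(c); cv2.imwrite(f"pics/{c}3.png",im[:,:,::-1])
    for n in("shoe","shoe_nose","stop_face"): print(c,n,[(np.round(d["xy"],1).tolist(),round(d["score"],2)) for d in mark_of(c,n)][:4])
a=cv2.resize(cv2.imread("pics/side3.png")[105:190,290:380],None,fx=5,fy=5,interpolation=2); b=cv2.resize(cv2.imread("pics/top3.png")[190:275,340:400],None,fx=5,fy=5,interpolation=2)
cv2.imwrite("pics/Z.png",np.hstack([a,b])); st()
E
```

```text
-17.9 [8.9 0.1 1.9]
-18.0 [ 8.7 -0.4  1.3]
-18.1 [9.4 0.6 1.4]
[10.1  0.9  1.2] [-17.56   2.45  -1.06]
[ 9.4 -0.4  0. ] [-17.53   2.47  -1.06]
[9.  0.4 0.6] [-17.55   2.48  -1.06]
[9.7 0.9 1.1] [-17.53   2.46  -1.05]
eased [ 6.5 -0.1  3.6]
released [ 1.7 -0.   1.5] 0.0
31.2167
side shoe [([318.4, 320.1], 0.65), ([337.5, 145.1], 0.56), ([228.1, 341.2], 0.55), ([256.5, 235.8], 0.53)]
side shoe_nose [([355.8, 150.8], 0.96), ([329.2, 319.1], 0.67), ([233.6, 353.1], 0.66), ([238.3, 202.6], 0.37)]
side stop_face []
top shoe [([205.5, 265.6], 0.77), ([370.0, 237.5], 0.62), ([171.1, 213.7], 0.44)]
top shoe_nose [([167.0, 219.7], 0.73), ([366.9, 250.1], 0.56), ([210.9, 269.8], 0.56)]
top stop_face [([363.7, 255.1], 0.5)]
t 32.8583 p [415.7  -4.6 300. ] F [-0.5   0.52  0.22] w 85.5 gf 0.0
```

View pics/Z.png

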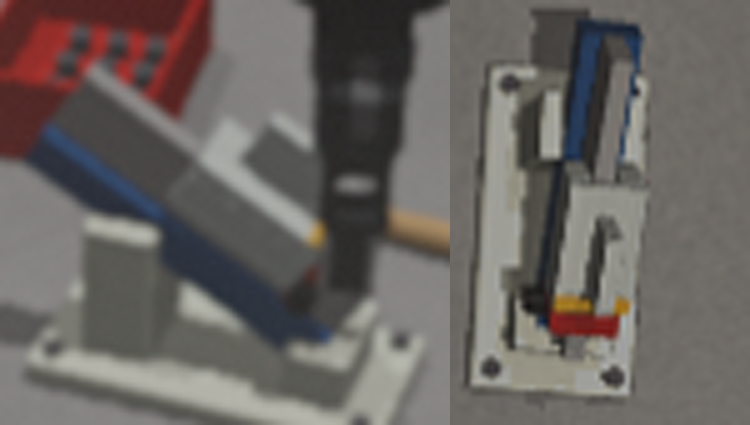

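The shoe sits flush and square on the blade with the nose stripe against the red stop (top crop ~(590,310)), and the gripper is clear of it. Handing in.

```bash
python3 -c "
from bench import *
print(arm.hand_in(), current_time_s())"
```

```text
the job is handed in; nothing more can be done
the job is handed in; nothing more can be done
```

The shoe is on the blade with its nose on the red stop, pressed home at about 5–6 N (my estimate: 9–10 N at the wrist less friction) for over half a second, then released and handed in at about 33 s; no verdict was returned.

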